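Gauge the height of a pouring plug

ROBOT

A 6-joint arm with a two-finger parallel gripper is mounted at the origin on the work surface; the furniture and walls round the work are solid. World frame = base frame: x ahead of the robot, y to its left, z up, the work surface at z = 0. Lengths are in m, angles in degrees, forces in N, time in s.
With the tool pointing down it reaches from about 0.375 to 0.9 m from the base axis. Payload 3.1 kg.
Tool frame: the origin (TCP) lies at the very end of the fingers, on their centre line; the grasp point (between the pads) lies 19 mm behind it; z points along the fingers, y is the line along which they close (so a half turn about z gives the same grasp; the last joint's range is limited). The gripper opens to 87 mm and grips with 3 to 60 N. Pads are 19 mm wide; open, the fingers measure 117 mm over their backs; the gripper's body (75 mm by 190 mm) begins 51 mm behind the grasp point.
Start: joints at [63.627, 30.224, 82.088, -0, 67.689, -10.227], TCP at [0.174, 0.6, 0.223] pointing down, gripper open.
Joint ranges: [-176.69, 176.69], [-43.24, 126.21], [12.49, 139.97], [-82, 262], [0, 151.66], [-163.58, 163.58]. Speed limits (degrees/s): [159.86, 159.86, 180, 180, 180, 180].

INTERFACE

Orientations are given as a 3x3 rotation matrix whose columns are the frame's x, y, z axes.
In Python, from rig import bot, imaging gives the robot as it stands.
- The arm moves only by the tool drive_tool, never from a script. Its argument "deltas" is text: rows parted by semicolons, each of 5 numbers parted by spaces: the finger opening in mm, from 0 to 87, then the shift along the world's x, y, z in mm, then the turn about the world's z in rad. In form: jaw dx dy dz twist; .... A call has 1 to 12 rows; each row is the pose to reach, as a shift and turn from the pose commanded when the call began; what a row does not reach only later rows make up. A row lasts 1/10 s, in which the tool goes at most 50 mm and 8.59 degrees, less where a joint would pass 70% of its speed; a pose out of reach is approached as far as the arm can. A call with a gripper value outside its range is refused whole. The fingers move at their own pace and stop on an object; the grip force is fixed at half the most. Time passes only in rows, so rows that repeat a pose let the fingers close. It gives the time, the measured TCP pose, the force, the opening and the grip force at its end, in the units of the state.
- bot.read_state(): the state, without advancing time (a new reading comes with each control period).
- imaging.capture(name): name is "scene" or "top" or "wrist"; returns the picture (480x640x3 uint8, red, green, blue); there is no depth.
- imaging.camera_model(name): a dict with "fx", "fy", "cx", "cy" (pixels), "T" (4x4, takes a point from camera to world coordinates). Camera axes: x right, y down, z forward; pixel columns grow to the right and rows downward; lengths in m; the calibration is good to about 2 mm. A picture is of the moment at which its call begins: read the wrist's pose just before it. camera_model takes no time and is no camera call; for the wrist camera it gives the pose at the moment of the call.
- bot.hand_in(): hands the job in; it is judged then, once.
The state is a dict: "time_s": time; "joint_positions": joint angles; "qvel": joint speeds; "tau": joint torques, N m; "position": TCP position; "tcp_rot": TCP orientation; "force": force on the tool from outside, world axes, zero at the start; "moment": the same for the moment, N m; "opening": opening from 0.0 (shut) to 1.0 (fully open); "grasp_force": force on a finger pad.
Only numpy, scipy, OpenCV 4.12 (cv2) and the standard library are available. Lean on these libraries where they do the work, as an engineer would, in place of code of your own. Each camera call takes 0.05 s, during which the arm holds its last target. There are 200 camera calls.

TASK

Check the height of the plaster pouring plug: pick up the bridge gauge (the one with the wooden grip), lower it gently astride the plug so that the sprung foot comes down on the middle of the plug's top, and leave the gauge standing on the bench there, showing the plug's height. Do not shift or tip the plug.

Things in the scene. Friction and masses are not known exactly. Their poses are not given: they have to be found in the camera images.
- gauge_grip (a point): Middle of the upright wooden grip of the loose bridge gauge (0.4 to 0.65 kg, 145 mm high), 125 mm above its soles, straight above its foot. The grip, two wooden cheeks, is 36 mm across along y, 26 mm along x, from 70 to 145 mm above the soles; grasp from above across y. Two steel soles, 86 mm long along x, stand 80 mm apart (108 mm over all) along y; the gap is open along x. z up.
- gauge_foot (a joint): Slide of the gauge's sprung foot, 0 to 0.050 m: height of the foot's underside above the soles, so that with the gauge standing over a part it reads the part's height. A light spring and its weight push it down (0.8 N at 0, 1.6 N at 0.040, less than the gauge's weight). Hanging free or on the bare bench it reads 0, level with the soles.
- foot_face (a point): Centre of the underside of the gauge's round steel foot (26 mm diameter), in the middle of the gap between the soles, 125 mm straight below gauge_grip when the slide reads 0. The fixed bush above it is 50 mm above the soles. z up.
- plug_mid (a point): Centre, half-way up, of the loose plaster pouring plug: a small white round stub, slightly tapered, 43 mm in diameter at its foot, 38 mm high, standing on the bench on its wider end; its flat top is 19 mm above this point. A wide, flat white tin (70 mm across, 28 mm high) and a roll of tape also stand about and are not meant. z up.
Not all that is in view belongs to the job. What is shaped like the part that bears gauge_grip but pink is not meant.

How it is judged:
By the outcome, as a careful person would: the job done as asked, in the order asked, and still so for the second after the job is handed in, with the robot touching nothing.
It also fails if it takes over 38 s, if anything falls off the work surface, if the arm or the gripper's body presses on something with over 40 N, if the wrist force passes 120 N, or if a joint passes its speed limit or range.

## Working session

There is one attempt and no reset: what is moved stays moved. The work goes in short steps, Python scripts to look and compute and a tool call to move; the robot and the scene stay as the last step left them, time stands still between calls to the robot, and variables do not carry over. Pictures are saved under pics/ and viewed, at most 10 in all, crops included, and the job is handed in when it is done.

Besides the shell and the picture viewer there is one more tool, called after "Emit:" by a JSON object that holds its "name" and its "arguments", one argument or row to a line. drive_tool: Moves the arm, as the interface text tells. Its arguments: {"type":"object","properties":{"deltas":{"type":"string"}},"required":["deltas"]}

```bash
mkdir -p pics
cat > h.py <<'E'
import numpy as np, cv2
from rig import bot, imaging
def snap(n,f):
    m=imaging.camera_model(n); im=imaging.capture(n)
    cv2.imwrite('pics/'+f,im[:,:,::-1]); np.savez('pics/'+f+'.npz',im=im,T=m['T'],K=[m['fx'],m['fy'],m['cx'],m['cy']]); return im
def load(f):
    d=np.load('pics/'+f+'.npz'); return d['im'],d['T'],d['K']
def ray(f,u,v,z):
    _,T,K=load(f); d=T[:3,:3]@np.array([(u-K[2])/K[0],(v-K[3])/K[1],1]); o=T[:3,3]
    return (o+d*(z-o[2])/d[2]).round(4)
def proj(f,p):
    _,T,K=load(f); c=T[:3,:3].T@(np.array(p)-T[:3,3]); return (K[0]*c[0]/c[2]+K[2],K[1]*c[1]/c[2]+K[3])
E
python3 - <<'E'
from h import *
a=snap('scene','scene1.png');b=snap('top','top1.png')
for f in('scene1.png','top1.png'): print(load(f)[1].round(3).tolist(),load(f)[2])
print(bot.read_state()['tcp_rot'],bot.read_state()['time_s'])
E
```

```text
[[0.693, -0.433, 0.577, -0.245], [-0.721, -0.432, 0.542, -0.696], [0.014, -0.791, -0.611, 0.822], [0.0, 0.0, 0.0, 1.0]] [491.32337471 491.32337471 325.07039046 233.78068047]
[[-0.011, -0.989, 0.148, 0.211], [-1.0, 0.012, 0.008, -0.07], [-0.01, -0.148, -0.989, 1.505], [0.0, 0.0, 0.0, 1.0]] [553.40399745 553.40399745 319.86442504 242.86264561]
[[-9.60550983e-01  2.78102686e-01 -8.40367321e-04]
 [ 2.78103758e-01  9.60549517e-01 -1.71024879e-03]
 [ 3.31589644e-04 -1.87649046e-03 -9.99998184e-01]] 0.1
```

View pics/top1.png

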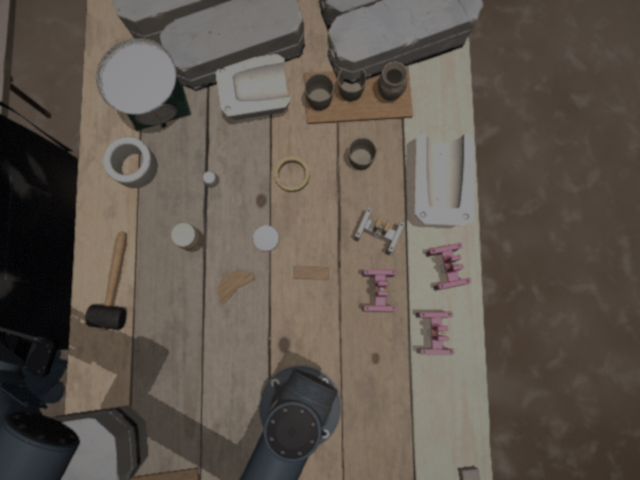

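View pics/scene1.png

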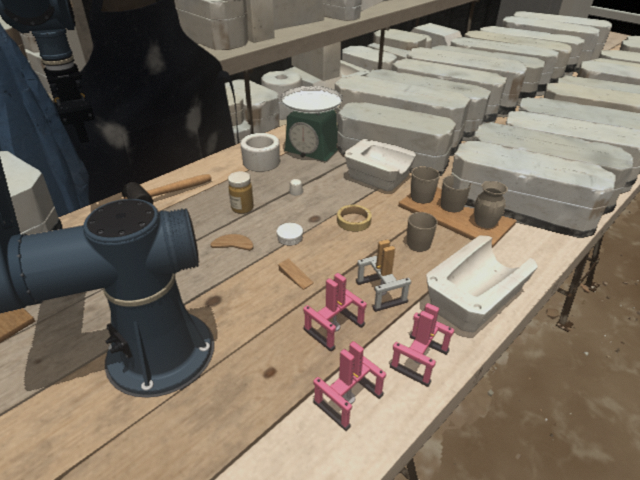

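The top view shows the wooden-grip gauge at about (379,230) and the plug at (210,178). The tin is at (265,238), a jar at (185,236) and the tape ring at (291,174). In the scene view the gauge is at about (385,270) and the plug at (296,187).

Run:
```python
from h import *
a=load('top1.png')[0][195:265,340:420]; b=load('scene1.png')[0][165:315,270:420]
A=cv2.resize(a,(400,350),interpolation=2);B=cv2.resize(b,(400,400),interpolation=2)
A=np.vstack([A,np.zeros((50,400,3),np.uint8)])
cv2.imwrite('pics/crop.png',np.hstack([A,B])[:,:,::-1])
for f,(x0,y0,x1,y1) in (('top1.png',(195,165,225,192)),('scene1.png',(284,174,306,198))):
    im=load(f)[0][y0:y1,x0:x1]; hsv=cv2.cvtColor(im,cv2.COLOR_RGB2HSV)
    m=((hsv[...,1]<50)&(hsv[...,2]>110)).astype(np.uint8); ys,xs=np.nonzero(m)
    print(f,m.sum(),xs.min()+x0,xs.max()+x0,ys.min()+y0,ys.max()+y0,xs.mean()+x0,ys.mean()+y0)
    c=(xs.mean()+x0,ys.mean()+y0)
    for z in(.019,.038):print(z,ray(f,*c,z))
```

```text
top1.png 587 195 224 165 191 209.84838160136286 177.71039182282794
0.019 [0.6198 0.2446 0.019 ]
0.038 [0.6145 0.2406 0.038 ]
scene1.png 238 285 305 174 195 295.47899159663865 185.93697478991598
0.019 [0.6217 0.246  0.019 ]
0.038 [0.6012 0.2237 0.038 ]
```

View pics/crop.png

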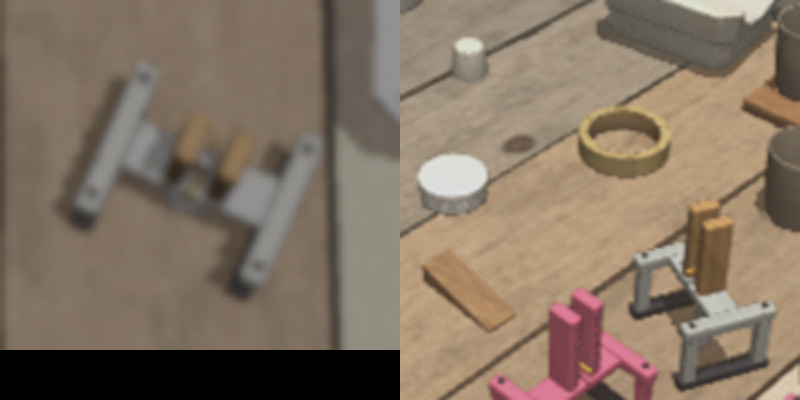

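The crop shows the two cheeks' tops near crop (195,125) and (240,142). The rail centres are at (118,134) and (280,210) in 5x crop pixels, so the gauge's yaw is about -24°.

Run:
```python
from h import *
for z in(.05,.06,.07):print(z,ray('top1.png',379.8,229.4,z),ray('top1.png',363.6,221.8,z)-ray('top1.png',396,237,z))
f='top1.png'
print('grip top',ray(f,340+43.5,195+26.5,.145))
# scene: cheek tops (705,205),(717,221) in crop
s=150/400
print(ray('scene1.png',270+(311)*s,165+213*s,.145))
print(bot.read_state()['position'])
```

```text
0.05 [ 0.4634 -0.2185  0.05  ] [0.0422 0.0852 0.    ]
0.06 [ 0.4616 -0.2175  0.06  ] [0.0418 0.0846 0.    ]
0.07 [ 0.4599 -0.2165  0.07  ] [0.0415 0.084  0.    ]
grip top [ 0.4668 -0.2186  0.145 ]
[ 0.461 -0.219  0.145]
[0.17349273 0.59977875 0.2216665 ]
```

Emit:
{"name": "drive_tool", "arguments": {
  "deltas": "87 35 -37 20 0;87 70 -75 40 0;87 105 -112 60 0;87 140 -150 80 0;87 175 -187 80 0;87 210 -225 80 0;87 245 -262 80 0;87 280 -300 80 0;87 280 -345 80 0;87 280 -390 80 0;87 280 -435 80 0;87 280 -480 80 0"
}}

```text
time_s: 1.3
position: [0.4534, 0.1183, 0.3022]
tcp_rot: [[-0.961, 0.278, -0.001], [0.278, 0.961, -0.0], [0.001, -0.0, -1.0]]
force: [0.5, 0.4, -1.3]
opening: 1.003
grasp_force: 0.0
```

Emit:
{"name": "drive_tool", "arguments": {
  "deltas": "87 0 -45 0 0;87 0 -90 0 -0.07;87 0 -135 0 -0.14;87 0 -180 0 -0.14;87 0 -225 0 -0.14;87 0 -270 0 -0.14;87 4 -310 0 -0.14;87 8 -338 0 -0.14;87 8 -338 0 -0.14;87 8 -338 0 -0.14;87 8 -338 0 -0.14"
}}

```text
time_s: 2.4
position: [0.4612, -0.2164, 0.3022]
tcp_rot: [[-0.913, 0.409, -0.001], [0.409, 0.913, 0.001], [0.002, 0.001, -1.0]]
force: [0.1, 0.5, 0.7]
opening: 1.002
grasp_force: 0.0
```

Run:
```python
from h import *
snap('wrist','w1.png'); s=bot.read_state(); print(s['position'],s['tcp_rot'].round(3),s['time_s'],s['joint_positions'])
print(load('w1.png')[1].round(3),load('w1.png')[2])
```

```text
[ 0.46133506 -0.21622392  0.30231567] [[-0.913  0.408 -0.001]
 [ 0.408  0.913  0.001]
 [ 0.001  0.001 -1.   ]] 2.45 [-3.77052795e+01  1.59766019e+01  9.23899733e+01  1.64411163e-02
  7.17089490e+01 -1.03614611e+02]
[[ 0.408  0.881  0.238  0.395]
 [ 0.913 -0.394 -0.106 -0.187]
 [ 0.     0.26  -0.966  0.463]
 [ 0.     0.     0.     1.   ]] [340.23682202 340.23682202 320.92730334 236.21872856]
```

View pics/w1.png

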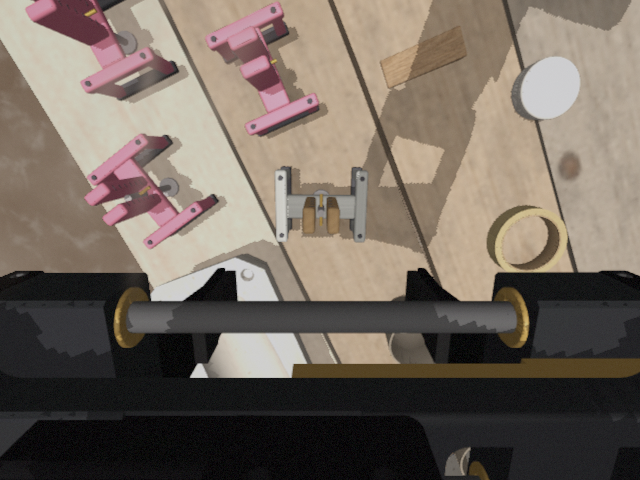

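The wrist view shows the gauge square to the jaws. Its rail ends are near (283,172), (282,237), (362,172) and (360,237), and the cheek tops are at about (309,218) and (334,218).

Run:
```python
from h import *
f='w1.png'
for z in(.05,.06,.07):
    P=[ray(f,u,v,z) for u,v in((283,172),(282,237),(362,172),(360,237))]
    print(z,np.mean(P,0),np.degrees([np.arctan2(*(P[i+1]-P[i])[[1,0]]) for i in(0,2)]),np.linalg.norm(P[0]-P[2]),np.linalg.norm(P[0]-P[1]))
print(ray(f,321.5,218,.145),ray(f,321.5,205,.07),proj(f,(.462,-.218,.145)),proj(f,(.462,-.218,.06)))
im=load(f)[0]; hsv=cv2.cvtColor(im,cv2.COLOR_RGB2HSV)
m=cv2.inRange(hsv,(8,120,50),(20,255,255)); m[:150]=0;m[260:]=0;m[:,:280]=0;m[:,365:]=0
n,l,s,c=cv2.connectedComponentsWithStats(m); print(s,c)
print(proj(f,(.462+.0,-.218,.145)))
```

```text
0.05 [ 0.4611   -0.215575  0.05    ] [-26.62850163 -24.08516237] 0.09467127336209227 0.08076682487259233
0.06 [ 0.4595 -0.2149  0.06  ] [-26.63012302 -24.08823474] 0.09234597988001426 0.07875436495839451
0.07 [ 0.457875 -0.2142    0.07    ] [-26.66504371 -24.09146496] 0.08997027286832024 0.07687613413797546
[ 0.4569 -0.2142  0.145 ] [ 0.4574 -0.2143  0.07  ] (np.float64(320.0694167806916), np.float64(224.27007353760456)) (np.float64(320.2290337827829), np.float64(208.24740824225927))
[[     0      0    640    480 307142]
 [   320    194      3     13     24]
 [   308    198      1      1      1]
 [   333    199      2      2      2]
 [   306    200      3      3      5]
 [   327    203      1      1      1]
 [   333    203      3      2      4]
 [   328    207      1      2      2]
 [   314    209      1      1      1]
 [   327    210      1      1      1]
 [   320    217      2      9     16]
 [   327    222      1      1      1]] [[319.49971349 239.50609164]
 [320.625      200.33333333]
 [308.         198.        ]
 [333.5        199.5       ]
 [307.         201.        ]
 [327.         203.        ]
 [334.         203.75      ]
 [328.         207.5       ]
 [314.         209.        ]
 [327.         210.        ]
 [320.4375     221.        ]
 [327.         222.        ]]
(np.float64(320.0694167806916), np.float64(224.27007353760456))
```

Emit:
{"name": "drive_tool", "arguments": {
  "deltas": "87 0 0 -45 -0.02;87 0 0 -90 -0.02;87 0 0 -130 -0.02;87 0 0 -160 -0.02;87 0 0 -180 -0.02;87 0 0 -190 -0.02;87 0 0 -196 -0.02;87 0 0 -196 -0.02;60 0 0 -196 -0.02;45 0 0 -196 -0.02;40 0 0 -196 -0.02;38 0 0 -196 -0.02"
}}

```text
time_s: 3.65
position: [0.462, -0.2179, 0.1071]
tcp_rot: [[-0.904, 0.428, 0.001], [0.428, 0.904, -0.001], [-0.001, -0.0, -1.0]]
force: [1.1, -0.3, -0.4]
opening: 0.719
grasp_force: 0.0
```

Emit:
{"name": "drive_tool", "arguments": {
  "deltas": "36 0 0 0 0;34 0 0 0 0;30 0 0 0 0;25 0 0 0 0;20 0 0 0 0;20 0 0 0 0;20 0 0 0 0"
}}

```text
time_s: 4.35
position: [0.4618, -0.2174, 0.1065]
tcp_rot: [[-0.904, 0.428, 0.0], [0.428, 0.904, 0.0], [0.0, 0.0, -1.0]]
force: [1.4, 1.5, -0.5]
opening: 0.409
grasp_force: 29.9
```

Emit:
{"name": "drive_tool", "arguments": {
  "deltas": "20 0 0 10 0;20 0 0 30 0;20 0 0 55 0;20 0 0 80 0;20 8 25 100 0;20 18 55 110 0;20 30 90 110 0;20 42 125 110 0;20 54 160 110 0;20 66 195 110 0;20 78 230 110 0;20 90 265 110 0"
}}

```text
time_s: 5.55
position: [0.5507, 0.0486, 0.216]
tcp_rot: [[-0.904, 0.428, -0.003], [0.428, 0.904, -0.0], [0.002, -0.002, -1.0]]
force: [0.2, -0.2, -6.6]
opening: 0.407
grasp_force: 30.0
```

Emit:
{"name": "drive_tool", "arguments": {
  "deltas": "20 12 35 0 0;20 24 70 0 0;20 36 105 0 0;20 46 135 0 0;20 50 150 0 0;20 50 155 0 0;20 50 155 0 0;20 50 155 0 0"
}}

```text
time_s: 6.35
position: [0.6009, 0.2007, 0.2161]
tcp_rot: [[-0.904, 0.428, -0.002], [0.428, 0.904, -0.002], [0.001, -0.002, -1.0]]
force: [0.3, 0.5, -5.6]
opening: 0.414
grasp_force: 30.0
```

Run:
```python
from h import *
snap('wrist','w2.png'); s=bot.read_state(); print(s['position'],s['time_s'],s['grasp_force'],s['opening'])
```

```text
[0.60115746 0.20066302 0.21634874] 6.4 29.975764830596745 0.41175107728159044
```

View pics/w2.png

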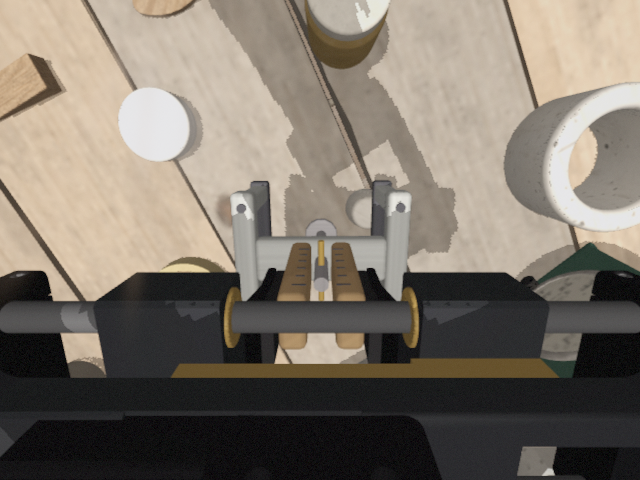

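The gauge hangs straight in the jaws: front sole ends at about (260,184) and (381,184), foot at (320,228). The plug at (362,208) is partly hidden by the right leg, so I'll shift sideways for a clear view.

Emit:
{"name": "drive_tool", "arguments": {
  "deltas": "20 0 -20 0 0;20 0 -45 0 0;20 0 -55 0 0;20 0 -55 0 0;20 0 -55 0 0"
}}

```text
time_s: 6.9
position: [0.6018, 0.1472, 0.2167]
tcp_rot: [[-0.903, 0.429, 0.0], [0.429, 0.903, 0.001], [0.0, 0.001, -1.0]]
force: [-0.4, -0.9, -5.9]
opening: 0.41
grasp_force: 30.0
```

Run:
```python
from h import *
snap('wrist','w3.png'); s=bot.read_state(); print(s['position'],s['time_s'])
p=s['position'];R=s['tcp_rot']
f='w3.png'
print('tcp line u', proj(f,(p[0],p[1],.11)),'plug expected',proj(f,(.62,.245,.019)),proj(f,(.62,.245,.038)))
g=lambda x,y,h: proj(f,p+R@np.array([x,y,0])+[0,0,-.106+h])
print('sole ends', g(.043,-.047,0),g(.043,.047,0),'foot',g(0,0,0),g(.013,0,0))
u,v=map(int,proj(f,(.62,.245,.019)))
im=load(f)[0]; c=im[max(v-60,0):v+60,u-60:u+60]
d=im[150:250,210:430]
cv2.imwrite('pics/c3.png',np.hstack([cv2.resize(c,(360,360),interpolation=2),cv2.resize(d,(440,200),interpolation=2)if 0 else cv2.copyMakeBorder(cv2.resize(d,(440,200)),0,160,0,0,0)])[:,:,::-1]); print(u-60,max(v-60,0))
```

```text
[0.60173531 0.14772374 0.21670738] 6.95
tcp line u (np.float64(321.9163817114033), np.float64(236.14742145117)) plug expected (np.float64(412.42746849413743), np.float64(190.52188692078286)) (np.float64(417.3651355217827), np.float64(193.02677726297438))
sole ends (np.float64(261.71641282090377), np.float64(183.23499894553981)) (np.float64(382.16134202253795), np.float64(183.17795412026624)) foot (np.float64(321.91921246006183), np.float64(236.37466034577568)) (np.float64(321.9230533238945), np.float64(220.76240929547038))
352 130
```

View pics/c3.png

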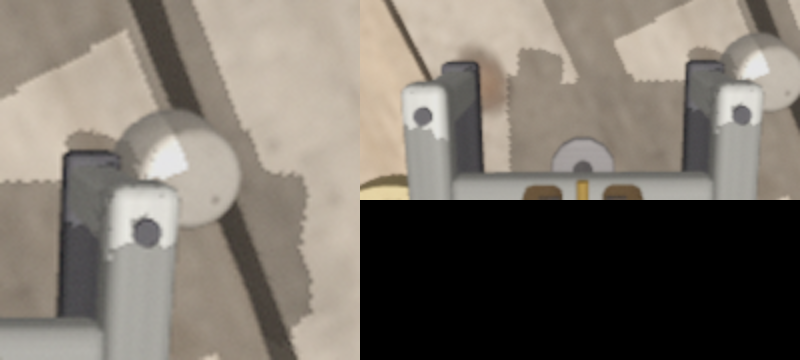

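The crop shows the plug clear of the leg. Its outline spans u 390.3 to 432.3 and v 166 to 206, and the foot's front rim is at (321.5,218.5).

Run:
```python
from h import *
f='w3.png'
t=np.linspace(0,2*np.pi,90)
def ext(x,y,rt):
    P=np.array([proj(f,(x+r*np.cos(a),y+r*np.sin(a),z)) for r,z in((.0215,0),(rt,.038)) for a in t])
    return np.r_[P.min(0),P.max(0)]
obs=np.array([390.3,166,432.3,206])
from scipy.optimize import least_squares
for rt in(.017,.0185,.02):
    q=least_squares(lambda q:ext(q[0],q[1],rt)-obs,[.62,.245],diff_step=1e-3); print(rt,q.x,q.fun.round(1))
f1='w3.png';p=np.array([.60173531,.14772374,.21670738])
for z in (.110,.112,.116): print(z, ray(f,320.9,218.5,z)-p, ray(f,320.9,181,z)-p)
```

```text
0.017 [0.61681232 0.24592526] [-2.1 -0.5  1.9  0.6]
0.0185 [0.61574132 0.24545328] [-2.8 -1.2  2.6  1.3]
0.02 [0.61467337 0.24497989] [-3.6 -2.   3.2  2. ]
0.11 [-0.01363531  0.00557626 -0.10670738] [-0.04063531  0.01837626 -0.10670738]
0.112 [-0.01403531  0.00577626 -0.10470738] [-0.04083531  0.01847626 -0.10470738]
0.116 [-0.01483531  0.00607626 -0.10070738] [-0.04123531  0.01867626 -0.10070738]
```

Emit:
{"name": "drive_tool", "arguments": {
  "deltas": "20 4 25 0 0;20 10 55 0 0;20 15 85 0 0;20 17 98 0 0;20 17 98 -15 0;20 17 98 -30 0;20 17 98 -45 0;20 17 98 -55 0;20 17 98 -55 0;20 17 98 -55 0;20 17 98 -55 0"
}}

```text
time_s: 8.05
position: [0.6196, 0.2454, 0.1625]
tcp_rot: [[-0.904, 0.428, 0.002], [0.428, 0.904, 0.0], [-0.002, 0.001, -1.0]]
force: [-0.6, 0.4, -5.8]
opening: 0.413
grasp_force: 30.0
```

Run:
```python
from h import *
snap('wrist','w4.png'); snap('scene','s4.png'); s=bot.read_state(); print(s['position'],s['time_s'])
a=load('w4.png')[0][120:280,220:420]; b=load('s4.png')[0][125:225,240:340]
cv2.imwrite('pics/c4.png',np.hstack([cv2.resize(a,(500,400),interpolation=2),cv2.resize(b,(300,300),interpolation=2) if 0 else cv2.copyMakeBorder(cv2.resize(b,(300,300),interpolation=2),0,100,0,0,0)])[:,:,::-1])
```

```text
[0.61951916 0.24535173 0.16261149] 8.15
```

View pics/c4.png

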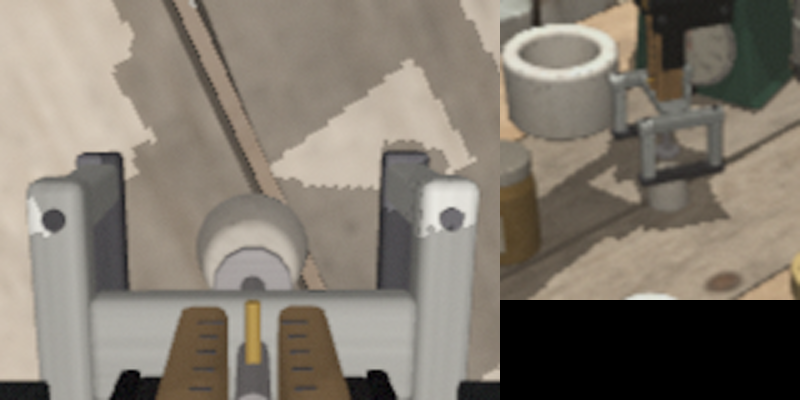

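The plug is centred laterally between the legs: its sides are at crop u 196 and 306, and the foot spans 214 to 293. Next I'll compare the fore-aft positions of the foot rim (v=218.8) and the plug's base rim (v=197.6).

```bash
python3 - <<'E'
from h import *
f='w4.png'; p=np.array([.61951916,.24535173,.16261149]);R=np.array([[-.904,.428],[.428,.904]])
def loc(u,v,z): return (R.T@(ray(f,u,v,z)-p)[:2]*1000).round(1)
h=.1626-.1065
print('foot rim front (expect 13+off)',[loc(321.2,218.8,h+d) for d in(0,.003,.006)])
print('sole front (43+off)',[loc(260,181.5,h+d) for d in (0,.004)],[loc(382,181.5,h+d) for d in (0,.004)])
print('foot sides',loc(220+214/2.5,230,h),loc(220+293/2.5,230,h))
print('plug base front (21.5+off)',loc(321,197.6,0))
print('plug sides z.03',loc(220+197/2.5,217,.03),loc(220+306/2.5,217,.03),'z0',loc(220+196/2.5,217,.0),loc(220+306/2.5,217,.0))
E
python3 - <<'E'
import sys; sys.path.insert(0,'.')
import os; os.chdir('.')
from h import *
im=load('w4.png')[0].astype(int); print(im[192:224,318:325].mean((1,2)).round().tolist()); print(im[212,292:350].mean(1).round().tolist())
E
```

```text
foot rim front (expect 13+off) [array([14.5, -0.1]), array([15.2, -0. ]), array([15.8, -0. ])]
sole front (43+off) [array([ 44.2, -47.9]), array([ 44.7, -47.1])] [array([44.3, 47.4]), array([44.7, 46.6])]
foot sides [  5.2 -12.7] [ 5.2 13. ]
plug base front (21.5+off) [22.9 -0.2]
plug sides z.03 [ 10.4 -19.7] [10.4 18.7] z0 [  4.  -22.1] [ 4.  20.6]
[103.0, 106.0, 100.0, 104.0, 100.0, 108.0, 114.0, 116.0, 118.0, 121.0, 124.0, 125.0, 128.0, 128.0, 129.0, 133.0, 148.0, 160.0, 168.0, 177.0, 182.0, 184.0, 185.0, 186.0, 186.0, 181.0, 152.0, 115.0, 154.0, 168.0, 169.0, 166.0]
[130.0, 128.0, 129.0, 128.0, 128.0, 133.0, 133.0, 123.0, 111.0, 113.0, 115.0, 116.0, 120.0, 122.0, 126.0, 137.0, 146.0, 153.0, 162.0, 170.0, 175.0, 178.0, 182.0, 182.0, 184.0, 183.0, 182.0, 181.0, 181.0, 182.0, 183.0, 182.0, 182.0, 182.0, 180.0, 179.0, 175.0, 173.0, 165.0, 157.0, 148.0, 138.0, 131.0, 126.0, 125.0, 124.0, 121.0, 116.0, 112.0, 114.0, 124.0, 128.0, 131.0, 131.0, 132.0, 133.0, 135.0, 135.0]
```

Foot and plug agree within about 1 mm, so I'm lowering.

Emit:
{"name": "drive_tool", "arguments": {
  "deltas": "20 0 0 -8 0;20 0 0 -14 0;20 0 0 -19 0;20 0 0 -24 0;20 0 0 -29 0;20 0 0 -34 0;20 0 0 -39 0;20 0 0 -43 0;20 0 0 -47 0;20 0 0 -50 0;20 0 0 -52 0;20 0 0 -52 0"
}}

```text
time_s: 9.35
position: [0.6186, 0.2453, 0.1093]
tcp_rot: [[-0.904, 0.428, -0.0], [0.428, 0.904, -0.0], [0.0, -0.0, -1.0]]
force: [-0.5, -0.2, -4.7]
opening: 0.41
grasp_force: 30.0
```

Emit:
{"name": "drive_tool", "arguments": {
  "deltas": "20 0 0 -1 0;20 0 0 -2 0;20 0 0 -3 0;20 0 0 -3 0;20 0 0 -3 0"
}}

```text
time_s: 9.85
position: [0.6189, 0.2454, 0.1068]
tcp_rot: [[-0.904, 0.428, 0.0], [0.428, 0.904, 0.0], [-0.0, 0.0, -1.0]]
force: [0.2, 0.9, -3.4]
opening: 0.412
grasp_force: 30.0
```

Emit:
{"name": "drive_tool", "arguments": {
  "deltas": "20 0 0 -0.5 0;20 0 0 -0.5 0;20 0 0 -0.5 0"
}}

```text
time_s: 10.15
position: [0.6189, 0.2454, 0.1068]
tcp_rot: [[-0.904, 0.428, 0.001], [0.428, 0.904, 0.0], [-0.0, 0.0, -1.0]]
force: [-1.9, -0.5, 2.0]
opening: 0.41
grasp_force: 30.0
```

Emit:
{"name": "drive_tool", "arguments": {
  "deltas": "20 0 0 -0.5 0;20 0 0 -0.5 0;20 0 0 -0.5 0"
}}

```text
time_s: 10.45
position: [0.6189, 0.2454, 0.1067]
tcp_rot: [[-0.904, 0.428, 0.001], [0.428, 0.904, 0.0], [-0.001, 0.0, -1.0]]
force: [-3.1, -1.4, 4.6]
opening: 0.408
grasp_force: 30.0
```

The soles are on the bench, so I'm releasing slowly and then rising.

Emit:
{"name": "drive_tool", "arguments": {
  "deltas": "37 0 0 0 0;39 0 0 0 0;42 0 0 0 0;46 0 0 0 0;52 0 0 0 0;60 0 0 0 0;70 0 0 0 0;80 0 0 0 0;80 0 0 0 0"
}}

```text
time_s: 11.35
position: [0.6188, 0.2454, 0.1055]
tcp_rot: [[-0.904, 0.428, 0.0], [0.428, 0.904, 0.0], [-0.0, 0.0, -1.0]]
force: [0.4, 0.1, 0.3]
opening: 0.862
grasp_force: 0.0
```

Emit:
{"name": "drive_tool", "arguments": {
  "deltas": "80 0 0 10 0;80 0 0 30 0;80 0 0 60 0;80 0 0 100 0;80 0 0 140 0;80 0 0 170 0;80 0 0 180 0;80 0 0 180 0;80 0 0 180 0"
}}

```text
time_s: 12.25
position: [0.6177, 0.2451, 0.284]
tcp_rot: [[-0.904, 0.428, -0.003], [0.428, 0.904, -0.001], [0.002, -0.002, -1.0]]
force: [-0.1, -0.1, -0.6]
opening: 0.921
grasp_force: 0.0
```

Run:
```python
from h import *
snap('wrist','w5.png'); snap('scene','s5.png'); s=bot.read_state(); print(s['position'],s['time_s'])
a=load('w5.png')[0][130:280,220:420]; b=load('s5.png')[0][125:225,240:340]
cv2.imwrite('pics/c5.png',np.hstack([cv2.resize(a,(400,300),interpolation=2),cv2.resize(b,(400,400),interpolation=2)[:300]])[:,:,::-1])
```

```text
[0.61746765 0.24500559 0.28295079] 12.35
```

View pics/c5.png

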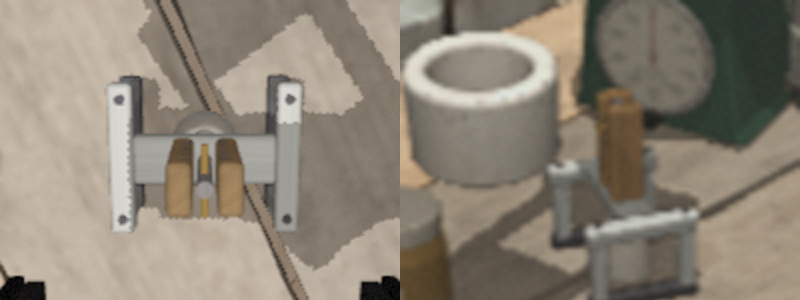

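The pictures show the gauge upright with soles flat, and the plug centred between the legs under the foot. The gripper is well clear.

```bash
python3 -c "
from rig import bot
print(bot.hand_in())"
```

```text
the job is handed in; nothing more can be done
None
```

The gauge with the wooden grip is standing on the bench astride the plug, with its foot within about 1 mm of the middle of the plug's top by the camera images. The gripper was clear of it when I handed the job in at about 12 s; I did not read the height off the gauge.

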